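# Reset the filter counter on a countertop water filter with the reset pin

## Robot

A 6-joint arm with a two-finger parallel gripper is mounted at the origin on the work surface. World frame = base frame: x ahead of the robot, y to its left, z up, the work surface at z = 0. Lengths are in m, angles in rad, forces in N, time in s.
With the tool pointing down it reaches from about 0.3 to 0.775 m from the base axis. Payload 14.6 kg.
Tool frame: the origin (TCP) lies midway between the tips of the shut fingers; the grasp point (between the pads) lies 19 mm behind it; z points along the fingers, y is the line along which they close (so a half turn about z gives the same grasp; the last joint's range is limited). The gripper opens to 94 mm and grips with 3 to 60 N. Pads are 16 mm wide; open, the fingers measure 119 mm over their backs; the gripper's body (75 mm by 177 mm) begins 78 mm behind the grasp point.
Start: joints at [1.067, 0.3, 1.521, -0, 1.321, -0.067], TCP at [0.233, 0.498, 0.205] pointing down, gripper open.
Joint ranges: [-3.03, 3.03], [-0.79, 2.21], [0.23, 2.52], [-1.04, 4.18], [0, 3.07], [-2.55, 2.55]. Speed limits (rad/s): [2.22, 2.22, 2.57, 3.14, 3.14, 3.14].

## Interface

Orientations are given as [roll, pitch, yaw] about the fixed x, y, z axes, in that order (R = Rz(yaw) Ry(pitch) Rx(roll)).
In Python, from station import ctrl gives the robot as it stands. The module is installed in compiled form; this text tells all that it offers.
- The arm moves only by the tool servo_tool, never from a script. Its argument "plan" is a list of rows, each a list of 7 numbers: the opening in per cent of the stroke, from 0 (shut) to 100 (fully open), then the shift along the tool's x, y, z in m, then the turn, a rotation vector about the tool's x, y, z in rad. A call has exactly 8 rows; each row shifts and turns the commanded pose from where the row before left it, along the tool's axes as they then stand; what a row does not reach is not made up. A row lasts 1/8 s, in which the tool goes at most 62.5 mm and 10.7 degrees, less where a joint would pass 70% of its speed; a pose out of reach is approached as far as the arm can. A call with a gripper value outside its range is refused whole. The fingers move at their own pace and stop on an object; "force" is the grip in N (left out, the last holds). Time passes only in rows, so rows that do not move let the fingers close, or fill a call up. It gives the time, the measured TCP pose, the force, the opening and the grip force at its end, in the units of the state.
- ctrl.get_obs(): the state, without advancing time (a new reading comes with each control period).
- ctrl.camera(name): name is "scene" or "side" or "wrist"; returns a dict with "pixels" (400x640x3 uint8, red, green, blue), "z_map" (400x640 float32, m along the optical axis (not along the pixel's ray), 0 where there is no reading), "mtx" (3x3 intrinsics, pixels), "pose" (4x4, takes a point from camera to world coordinates). Camera axes: x right, y up, looking along -z (the intrinsics and any distortion apply to the point x, -y, -z); pixel columns grow to the right and rows downward; lengths in m; the calibration is good to about 2 mm. The wrist camera is an equidistant fisheye: a pixel r from the principal point sees the ray r / f radians off the axis. A picture is of the moment at which its call begins.
- ctrl.hand_in(): hands the job in; it is judged then, once.
The state is a dict: "time_s": time; "qpos": joint angles; "joint_vel": joint speeds; "tau": joint torques, N m; "ee_pos": TCP position; "eef_rot": TCP orientation; "force": force on the tool from outside, world axes, zero at the start; "moment": the same for the moment, N m; "grip_width": finger opening in m; "grip_force": force on a finger pad.
Only numpy, scipy, OpenCV 4.12 (cv2) and the standard library are available. Lean on these libraries where they do the work, as an engineer would, in place of code of your own. Each camera call takes 0.05 s, during which the arm holds its last target. There are 200 camera calls.

## Task

The cartridge of the water filter with the small round cap has just been changed. Take the reset pin out of its stand, use its tip to press that filter's recessed reset button all the way down, then put the pin back in its stand, upright and fully down. Do not press the reset button of the other filter (the one with the wide cap), and do not knock over the jar, the bottle or the mug.

Things in the scene. Friction and masses are not known exactly. Their poses are not given: they have to be found in the camera images.
- pin_grip (a point): The reset pin, loose, about 0.06 kg, 125 mm long, starts upright, tip down, in its stand: steel shaft 8 mm in diameter and 45 mm long with a round tip, above it a wooden collar 40 mm in diameter and 6 mm thick, then a round wooden handle 20 mm in diameter and 74 mm long. This point: on the axis, half-way up the handle, 88 mm above the tip, 37 mm above the collar. z runs from tip to handle.
- pin_tip (a point): The lowest point of the pin's round tip, on its axis (hidden in the stand at the start). Same axes as pin_grip.
- stand_top (a point): The pin's stand, a fixed dark wooden block 60 x 60 mm, 50 mm high, with one vertical round hole 28 mm in diameter and 48 mm deep in its middle. This point: centre of the hole's mouth, level with the block's top; z is up. When home, the pin's collar lies flat on the block's top, its tip 45 mm below this point.
- button_small (a point): The button to press: centre of its top face (moves with it), z up. A black disc, 25 mm in diameter, in a vertical round well, 28 mm in diameter, in the top of the filter with the SMALL cap, near the end nearer the robot; at rest it lies 15 mm below the box's top. The grey round cap, 40 mm in diameter, is centred 77 mm from the button along this point's +x axis.
- reset_small (a joint): Travel in m of the button to press: 0 at rest, 0.006 fully down. A spring returns it; it starts to move at about 1.2 N and takes 4 N to be fully down, where it meets a hard stop.
- button_large (a point): The same point of the other filter, not to be pressed; its cap is 84 mm in diameter. Either filter may stand on the left. Both are fixed white boxes 160 mm long (along x), 120 mm wide, 50 mm high; the cap stands 12 mm proud of the top, with a bar 3.5 mm higher. A small flat grey display lies beside each well.
- reset_large (a joint): Travel in m of the other filter's button: 0 at rest, 0.006 fully down.
- jar: A loose brown glass jar, 50 mm diameter, 75 mm high, a bystander. Origin at the centre of its underside, z up.
- bottle: A loose dark blue bottle, 56 mm diameter, 110 mm high, a bystander. Origin at the centre of its underside, z up.
- mug: A loose white mug, 76 mm diameter, 85 mm high, its handle on its own +y side, a bystander. Origin at the centre of its underside, z up.
There are look-alikes about, which are no part of the job. Of the things that look like the part that bears pin_grip, the middle-sized one is meant.

How it is judged:
On the way:
1. the button of the small-capped filter is pressed down (4 of its 6 mm or more) by the pin's tip (value of joint reset_small above 0.004 m and distance between pin_tip and button_small below 0.014 m), for 0.1 s.
At the end, for the whole second after the job is handed in: The pin stands in its stand again: tip in the hole, within 14 mm of the hole's axis and at least 39 mm below its mouth (45 mm is home), within 10 degrees of upright, at rest; both reset buttons are up again (within 1 mm) (horizontal distance between pin_tip and stand_top below 0.014 m and z of pin_tip in the frame of stand_top below -0.039 m and angle between pin_tip's own z axis and vertical below 0.17 rad and value of joint each of reset_small, reset_large below 0.001 m); the robot touches nothing.
It fails at once if the reset button of the wide-capped filter is pressed by more than 3 mm (value of joint reset_large above 0.003 m).
It fails at once if the jar, the bottle or the mug is knocked over (tilted more than about 30 degrees) (angle between any of jar, bottle, mug's own z axis and vertical above 0.5 rad).
It also fails if it takes over 48 s, if anything falls off the work surface, if the arm or the gripper's body presses on something with over 40 N, if the wrist force passes 120 N, or if a joint passes its speed limit or range.

## Working session

There is one attempt and no reset: what is moved stays moved. The work goes in short steps, Python scripts to look and compute and a tool call to move; the robot and the scene stay as the last step left them, time stands still between calls to the robot, and variables do not carry over. Pictures are saved under pics/ and viewed, at most 10 in all, crops included, and the job is handed in when it is done.

Besides the shell and the picture viewer there is one more tool, called after "Request:" as name(argument=value, ...), one argument or row to a line, values as JSON. servo_tool: Moves the arm, as the interface text tells. Its arguments: {"type":"object","properties":{"plan":{"type":"array","items":{"type":"array","items":{"type":"number"}}},"force":{"type":"number"}},"required":["plan"]}

```bash
mkdir -p pics; cat > h.py <<'E'
import numpy as np, cv2
from station import ctrl
def pts(c):
    z=c['z_map'];K=c['mtx'];v,u=np.indices(z.shape)
    p=np.stack([(u-K[0,2])/K[0,0]*z,-(v-K[1,2])/K[1,1]*z,-z],-1)
    w=p@c['pose'][:3,:3].T+c['pose'][:3,3]; w[z==0]=np.nan
    return w
def ray(c,u,v,h):
    K=c['mtx'];d=c['pose'][:3,:3]@np.array([(u-K[0,2])/K[0,0],-(v-K[1,2])/K[1,1],-1]);o=c['pose'][:3,3]
    return o+d*(h-o[2])/d[2]
E
python3 - <<'E'
from h import *
for n in ['scene','side']:
    c=ctrl.camera(n); np.savez(n+'.npz',**c); cv2.imwrite(f'pics/{n}.png',c['pixels'][:,:,::-1]); print(n,c['pose'].round(3).tolist(),c['mtx'].tolist())
print(ctrl.get_obs())
E
```

```text
scene [[0.67, -0.635, 0.384, 1.179], [0.742, 0.571, -0.351, -0.543], [0.004, 0.52, 0.854, 1.377], [0.0, 0.0, 0.0, 1.0]] [[490.9149921065357, 0.0, 321.38350505872415], [0.0, 490.9149921065357, 203.3529662940958], [0.0, 0.0, 1.0]]
side [[0.989, 0.106, -0.104, 0.471], [-0.149, 0.688, -0.71, -0.881], [-0.004, 0.718, 0.696, 0.941], [0.0, 0.0, 0.0, 1.0]] [[453.4997452877606, 0.0, 321.1817147385341], [0.0, 453.4997452877606, 201.69660532844196], [0.0, 0.0, 1.0]]
{'time_s': 0.1, 'qpos': array([ 1.06740342e+00,  3.00400969e-01,  1.52149998e+00,  3.35956062e-06,
        1.32070289e+00, -6.65959420e-02]), 'joint_vel': array([-7.98400738e-04, -1.73860073e-03, -2.20870940e-03,  6.64182343e-05,
        1.15058335e-03,  3.88245658e-04]), 'tau': array([ 2.49560166e-03, -5.32638717e+01, -3.53284192e+01,  7.10126921e-02,
        2.33927235e-02, -5.76605294e-05]), 'ee_pos': array([0.23256093, 0.49816057, 0.20495911]), 'eef_rot': array([-3.14058393e+00, -7.05377446e-05,  2.70479482e+00]), 'force': array([-0.13303289,  0.46972565, -0.25700177]), 'moment': array([ 0.02744881, -0.02189501,  0.03155226]), 'grip_force': 0.0, 'grip_width': 0.09373127233304017}
```

View pics/scene.png

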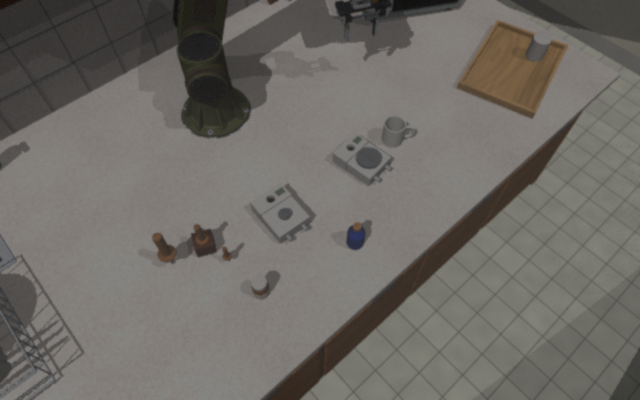

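View pics/side.png

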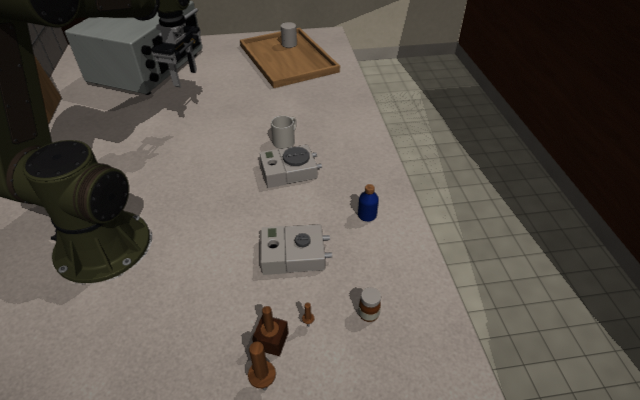

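The scene view shows three pin-like things: the big one at (163,247), one in the dark block at (201,235), and a small one at (227,253). The pin in the block is the middle-sized one and stands in the stand, so that one is meant. The small-cap filter is at scene (282,212) with its well at (270,199). The wide-cap filter is at (363,158).

```bash
cat > m.py <<'E'
from h import *
S={n:dict(np.load(n+'.npz')) for n in ['scene','side']}
for n,boxes in {'scene':dict(big=(148,228,180,265),pin=(186,220,218,258),small=(218,244,236,264),filt=(248,182,316,244)),
                'side':dict(big=(244,338,280,388),pin=(250,303,292,355),small=(298,298,318,328),filt=(256,222,334,275))}.items():
    c=S[n];W=pts(c)
    for k,(a,b,e,f) in boxes.items():
        w=W[b:f,a:e].reshape(-1,3);hsv=cv2.cvtColor(c['pixels'],cv2.COLOR_RGB2HSV)[b:f,a:e].reshape(-1,3)
        if k!='filt':
            top=w[:,2]>np.nanmax(w[:,2])-.012
            print(n,k,'zmax',np.nanmax(w[:,2]).round(3),'top c',np.nanmean(w[top],0).round(4))
        if k=='pin':
            m=(w[:,2]>.06)&(w[:,2]<.12); print('  handle/collar mid',np.nanmean(w[m],0).round(4))
            m=(abs(w[:,2]-.05)<.004)&(hsv[:,1]>60); print('  block top rect',m.sum(),cv2.minAreaRect((w[m][:,:2]*1000).astype(np.float32)))
        if k=='filt':
            m=abs(w[:,2]-.05)<.006; q=w[m][:,:2]
            print('  filt',m.sum(),cv2.minAreaRect((q*1000).astype(np.float32)))
            g=w[:,2]; m=(g>.057)&(g<.075); print('  cap',m.sum(),np.mean(w[m],0).round(4))
            vv,uu=np.indices((f-b,e-a)); V=hsv[:,2].reshape(f-b,e-a)
            lab=cv2.connectedComponentsWithStats(((V<70)&(np.abs(g.reshape(V.shape)-.05)<.035)&(g.reshape(V.shape)>.02)).astype(np.uint8))
            for s,ce in zip(lab[2][1:],lab[3][1:]):
                if s[4]>12: print('  dark',s,(ce+[a,b]).round(1),ray(c,*(ce+[a,b]),.05).round(4),ray(c,*(ce+[a,b]),.035).round(4))
a=S['scene']['pixels'][170:280,140:320,::-1]; b=S['side']['pixels'][215:395,235:340,::-1]
o=np.zeros((540,800,3),np.uint8); A=cv2.resize(a,None,fx=2.7,fy=2.7); B=cv2.resize(b,None,fx=2.9,fy=2.9)
o[:A.shape[0],:A.shape[1]]=A; o[:B.shape[0],490:490+B.shape[1]]=B[:, :310]; cv2.imwrite('pics/crop1.png',np.clip(o*1.6,0,255).astype(np.uint8))
E
python3 m.py
```

```text
scene big zmax 0.18 top c [ 0.4152 -0.4578  0.1737]
scene pin zmax 0.138 top c [ 0.4369 -0.3509  0.1302]
  handle/collar mid [ 0.4419 -0.3528  0.0887]
  block top rect 175 ((438.223388671875, -351.63555908203125), (58.144161224365234, 61.10896682739258), 64.69982147216797)
scene small zmax 0.091 top c [ 0.5238 -0.3264  0.0865]
  filt 1478 ((510.0121765136719, -108.28160858154297), (122.04268646240234, 164.65142822265625), 85.95068359375)
  cap 130 [ 0.5318 -0.1116  0.0622]
  dark [19 16  7  4 23] [270.2 199.3] [ 0.4622 -0.1081  0.05  ] [ 0.4541 -0.1032  0.035 ]
side big zmax 0.178 top c [ 0.4119 -0.4603  0.1733]
side pin zmax 0.178 top c [ 0.4122 -0.4595  0.1736]
  handle/collar mid [ 0.434  -0.3584  0.0917]
  block top rect 442 ((433.5456237792969, -351.5215759277344), (61.36222839355469, 61.064022064208984), 66.51663208007812)
side small zmax 0.092 top c [ 0.5207 -0.3284  0.087 ]
  filt 2031 ((508.39739990234375, -109.63435363769531), (125.11173248291016, 160.1153106689453), 85.01280975341797)
  cap 158 [ 0.5349 -0.1134  0.0625]
  dark [13  8  6  7 39] [271.5 233. ] [ 0.4575 -0.0692  0.05  ] [ 0.4573 -0.0556  0.035 ]
  dark [ 38  12  16  13 148] [301.8 240.3] [ 0.5335 -0.1068  0.05  ] [ 0.5345 -0.0938  0.035 ]
  dark [13 21  9  5 31] [273.1 245.4] [ 0.4586 -0.1127  0.05  ] [ 0.4584 -0.0998  0.035 ]
```

View pics/crop1.png

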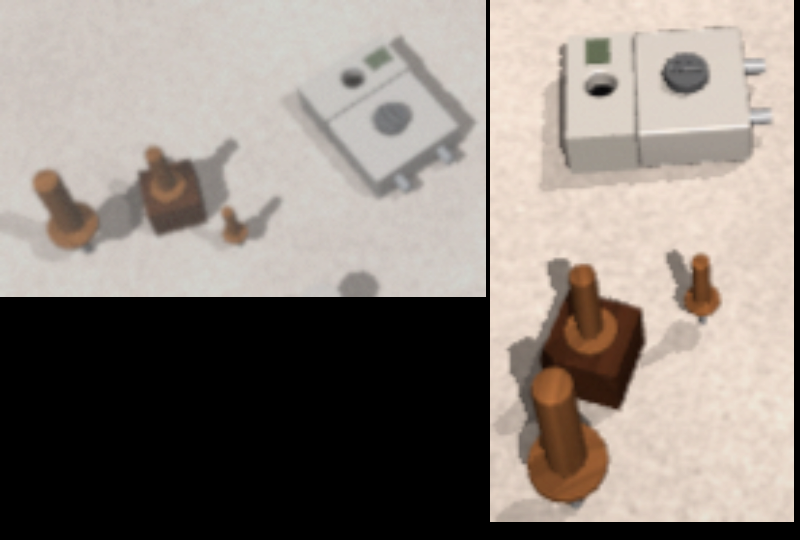

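The crop confirms it: the pin in the dark block is medium-sized, the loose ones are clearly bigger and smaller, and the well of the small-cap filter is visible. Next I'll move above the stand.

```bash
cat >> h.py <<'E'
from scipy.spatial.transform import Rotation as R
def rows(p,yaw=None,n=8,rp=(np.pi,0)):
    "constant tool-frame row, repeated n times, from the measured pose to p with tool down"
    o=ctrl.get_obs();R0=R.from_euler('xyz',o['eef_rot'])
    R1=R.from_euler('xyz',[rp[0],rp[1],o['eef_rot'][2] if yaw is None else yaw])
    w=(R0.inv()*R1).as_rotvec()/n; A=sum(R.from_rotvec(k*w).as_matrix() for k in range(n))
    d=np.linalg.solve(A,R0.inv().apply(np.array(p)-o['ee_pos']))
    print('row x%d'%n,d.round(4),w.round(4))
E
python3 -c "
from h import *
rows([.437,-.3515,.2],1.36,20)"
```

```text
row x20 [-0.0456 -0.0121  0.0003] [-0.      0.      0.0672]
```

Request:
servo_tool(
  plan=[
    [50,-0.0456,-0.0121,0,0,0,0.0672],
    [50,-0.0456,-0.0121,0,0,0,0.0672],
    [50,-0.0456,-0.0121,0,0,0,0.0672],
    [50,-0.0456,-0.0121,0,0,0,0.0672],
    [50,-0.0456,-0.0121,0,0,0,0.0672],
    [50,-0.0456,-0.0121,0,0,0,0.0672],
    [50,-0.0456,-0.0121,0,0,0,0.0672],
    [50,-0.0456,-0.0121,0,0,0,0.0672],
  ],
)

```text
time_s: 1.1
ee_pos: [0.4557, 0.1976, 0.2052]
eef_rot: [-3.141, -0.0, 2.165]
force: [-0.2, 0.6, 0.3]
grip_width: 0.047
grip_force: 0.0
```

Request:
servo_tool(
  plan=[
    [50,-0.0456,-0.0121,0,0,0,0.0672],
    [50,-0.0456,-0.0121,0,0,0,0.0672],
    [50,-0.0456,-0.0121,0,0,0,0.0672],
    [50,-0.0456,-0.0121,0,0,0,0.0672],
    [50,-0.0456,-0.0121,0,0,0,0.0672],
    [50,-0.0456,-0.0121,0,0,0,0.0672],
    [50,-0.0456,-0.0121,0,0,0,0.0672],
    [50,-0.0456,-0.0121,0,0,0,0.0672],
  ],
)

```text
time_s: 2.1
ee_pos: [0.4927, -0.1735, 0.2051]
eef_rot: [-3.141, -0.0, 1.627]
force: [-0.6, -0.4, 0.4]
grip_width: 0.0471
grip_force: 0.0
```

```bash
python3 -c "
from h import *
print(ctrl.get_obs()['ee_pos'],ctrl.get_obs()['eef_rot'])
rows([.437,-.3515,.2],1.36,4)
c=ctrl.camera('wrist');np.savez('w1.npz',**c);cv2.imwrite('pics/w1.png',c['pixels'][:,:,::-1]);print(c['pose'].round(3),c['mtx'])"
```

```text
[ 0.49274789 -0.17345952  0.20513998] [-3.14107606e+00 -2.46356025e-04  1.62736863e+00]
row x4 [-0.0452 -0.012   0.0013] [-0.0001 -0.      0.0668]
[[ 0.998 -0.053 -0.015  0.489]
 [ 0.055  0.957  0.283 -0.09 ]
 [-0.001 -0.284  0.959  0.385]
 [ 0.     0.     0.     1.   ]] [[309.70691629   0.         318.86717665]
 [  0.         309.70691629 199.80841178]
 [  0.           0.           1.        ]]
```

View pics/w1.png

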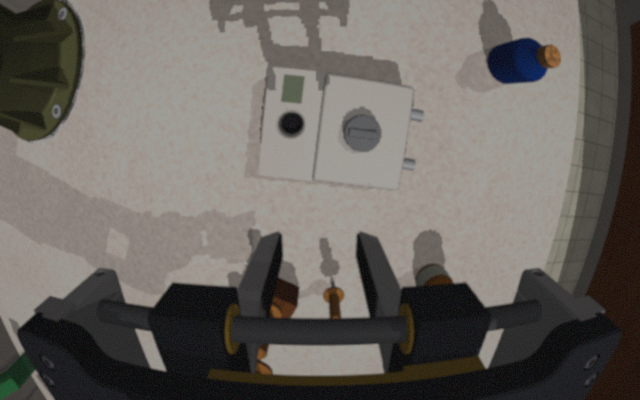

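The wrist view shows the small-cap filter with its well at (291,124) and cap at (362,132). The stand and the small pin lie below, near the fingers. I'll cast the well through the fisheye and then move on to the stand.

```bash
cat >> h.py <<'E'
def fray(c,u,v,h):
    K=c['mtx'];a=np.array([(u-K[0,2])/K[0,0],(v-K[1,2])/K[1,1]]);t=np.hypot(*a)
    s=np.sin(t)/max(t,1e-9);d=c['pose'][:3,:3]@np.array([a[0]*s,-a[1]*s,-np.cos(t)]);o=c['pose'][:3,3]
    return o+d*(h-o[2])/d[2]
E
python3 -c "
from h import *
c=dict(np.load('w1.npz'));g=cv2.cvtColor(c['pixels'],cv2.COLOR_RGB2GRAY)
for n,(a,b,e,f),h,t in [('well',(270,105,312,145),.05,80),('cap',(335,105,390,160),.062,115)]:
    s=cv2.connectedComponentsWithStats((g[b:f,a:e]<t).astype(np.uint8))
    i=1+np.argmax(s[2][1:,4]);ce=s[3][i]+[a,b];print(n,s[2][i],ce,fray(c,*ce,h).round(4))
"
```

```text
well [  9   8  25  23 454] [290.79955947 123.70264317] [ 0.4593 -0.1059  0.05  ]
cap [   7    2   39   45 1313] [360.66108149 129.80426504] [ 0.5333 -0.1075  0.062 ]
```

Request:
servo_tool(
  plan=[
    [50,-0.045,-0.012,0.0,0,0,0.067],
    [50,-0.045,-0.012,0.0,0,0,0.067],
    [50,-0.045,-0.012,0.0,0,0,0.067],
    [50,-0.045,-0.012,0.0,0,0,0.067],
    [50,0,0,0,0,0,0],
    [50,0,0,0,0,0,0],
    [50,0,0,0,0,0,0],
    [50,0,0,0,0,0,0],
  ],
)

```text
time_s: 3.15
ee_pos: [0.4383, -0.3486, 0.2056]
eef_rot: [3.141, 0.0, 1.363]
force: [-0.2, -0.5, 0.3]
grip_width: 0.0471
grip_force: 0.0
```

```bash
python3 -c "
from h import *
rows([.437,-.3515,.2],1.36,1)
c=ctrl.camera('wrist');np.savez('w2.npz',**c);cv2.imwrite('pics/w2.png',c['pixels'][:,:,::-1]);print(c['pose'].round(3))"
```

```text
row x1 [-0.0031 -0.0007  0.0056] [0.0002 0.     0.003 ]
[[ 0.978  0.199  0.059  0.456]
 [-0.208  0.938  0.278 -0.267]
 [ 0.    -0.284  0.959  0.386]
 [ 0.     0.     0.     1.   ]]
```

View pics/w2.png

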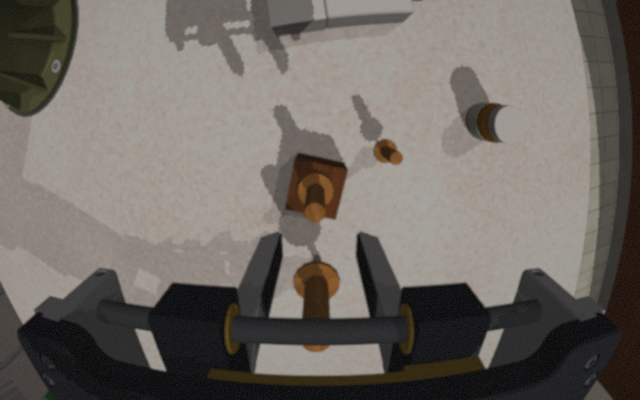

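The stand and the right pin are at (316,187), with the pin top at (315,213). The big pin is at (316,285), and the small one at (387,151).

```bash
python3 -c "
from h import *
c=dict(np.load('w2.npz'));hsv=cv2.cvtColor(c['pixels'],cv2.COLOR_RGB2HSV);a,b,e,f=280,145,355,228
H=hsv[b:f,a:e];m=((H[...,1]>110)).astype(np.uint8)
V=np.where(m,H[...,2],0);print(np.percentile(V[m>0],[10,30,50,70,90]))
br=((V>95)).astype(np.uint8);s=cv2.connectedComponentsWithStats(br);i=1+np.argmax(s[2][1:,4]);print(s[2][i],s[3][i]+[a,b])
L=s[1]==i
for y in range(0,f-b,3):
    x=np.where(L[y])[0]
    if len(x):print(y+b,x.min()+a,x.max()+a)
print('top',fray(c,315,213,.13),'collar',fray(c,316,188,.056))
"
```

```text
[ 50.  65.  78.  86. 123.]
[ 25  58  21  19 302] [314.56953642 212.21523179]
205 309 320
208 306 323
211 305 324
214 305 325
217 306 322
220 309 319
top [ 0.43460468 -0.35226768  0.13      ] collar [ 0.43557657 -0.3487818   0.056     ]
```

```bash
python3 -c "
from h import *
rows([.4357,-.3515,.081],1.36,1)"
```

```text
row x1 [-0.0032 -0.0019  0.1246] [0.0001 0.0001 0.0028]
```

Request:
servo_tool(
  plan=[
    [50,-0.0032,-0.0019,0.02,0,0,0],
    [50,0,0,0.03,0,0,0],
    [50,0,0,0.03,0,0,0],
    [50,0,0,0.025,0,0,0],
    [50,0,0,0.02,0,0,0],
    [50,0,0,0,0,0,0],
    [50,0,0,0,0,0,0],
    [20,0,0,0,0,0,0],
  ],
  force=15,
)

```text
time_s: 4.2
ee_pos: [0.4357, -0.3523, 0.0815]
eef_rot: [3.14, 0.001, 1.362]
force: [0.9, 0.7, -0.3]
grip_width: 0.0401
grip_force: 0.0
```

Request:
servo_tool(
  plan=[
    [10,0,0,0,0,0,0],
    [0,0,0,0,0,0,0],
    [0,0,0,0,0,0,0],
    [0,0,0,0,0,0,0],
    [0,0,0,0,0,0,0],
    [0,0,0,0,0,0,0],
    [0,0,0,0,0,0,0],
    [0,0,0,0,0,0,0],
  ],
  force=25,
)

```text
time_s: 5.2
ee_pos: [0.4354, -0.3521, 0.0807]
eef_rot: [3.141, 0.0, 1.362]
force: [-1.4, 1.2, 5.6]
grip_width: 0.0196
grip_force: 25.0
```

Request:
servo_tool(
  plan=[
    [0,0,0,-0.01,0,0,0],
    [0,0,0,-0.015,0,0,0],
    [0,0,0,-0.02,0,0,0],
    [0,0,0,-0.02,0,0,0],
    [0,0,0,-0.02,0,0,0],
    [0,0,0,-0.01,0,0,0],
    [0,0,0,0,0,0,0],
    [0,0,0,0,0,0,0],
  ],
)

```text
time_s: 6.2
ee_pos: [0.4351, -0.3518, 0.1748]
eef_rot: [-3.141, -0.001, 1.362]
force: [0.3, 0.2, -0.7]
grip_width: 0.0192
grip_force: 25.0
```

```bash
python3 -c "
from h import *
rows([.4585,-.1055,.175],None,7)
c=ctrl.camera('wrist');b=ctrl.camera('side');np.savez('side2.npz',**b);np.savez('w3.npz',**c)
S=b['pixels'][150:390,200:380,::-1];o=np.zeros((560,800,3),np.uint8)
A=cv2.resize(S,None,fx=2.2,fy=2.2);o[:A.shape[0],:A.shape[1]]=A
B=cv2.resize(c['pixels'][100:400,220:430,::-1],None,fx=1.85,fy=1.85);o[:B.shape[0],405:405+B.shape[1]]=B
cv2.imwrite('pics/lift.png',np.clip(o*1.5,0,255).astype(np.uint8))"
```

```text
row x7 [ 0.0351 -0.004  -0.    ] [-0.0001 -0.0001  0.    ]
```

View pics/lift.png

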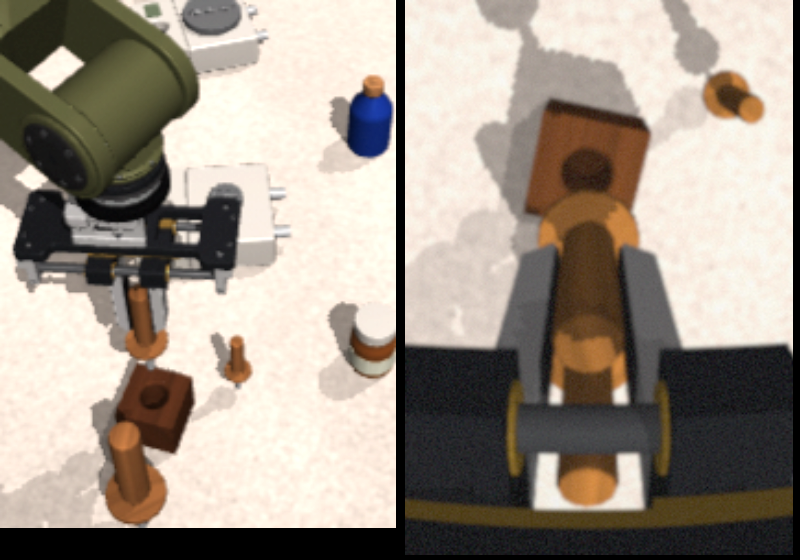

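Pin held upright: collar at side-crop (146,345). The stand's hole is visible at side-crop (155,397) and wrist-crop (586,170).

```bash
python3 -c "
from h import *
c=dict(np.load('w3.npz'));b=dict(np.load('side2.npz'))
print('hole wrist',fray(c,586/1.85+98.1+118.5+3.4-0,172/1.85+100,.05) , 'side',ray(b,155/2.2+200,397/2.2+150,.05),ray(b,155/2.2+200,397/2.2+150,.047))
print('collar side',ray(b,146/2.2+200,345/2.2+150,.147))
print('collar wrist',[fray(c,x/1.85+220-219+0,232/1.85+100,.15) for x in (540,640)])
"
```

```text
hole wrist [ 0.69744122 -0.40599896  0.05      ] side [ 0.43491007 -0.35452366  0.05      ] [ 0.43478845 -0.35275167  0.047     ]
collar side [ 0.43433509 -0.35719228  0.147     ]
collar wrist [array([ 0.41833677, -0.34445166,  0.15      ]), array([ 0.45590505, -0.35248725,  0.15      ])]
```

Request:
servo_tool(
  plan=[
    [0,0.025,-0.003,0,0,0,0],
    [0,0.04,-0.004,0,0,0,0],
    [0,0.04,-0.005,0,0,0,0],
    [0,0.04,-0.005,0,0,0,0],
    [0,0.04,-0.005,0,0,0,0],
    [0,0.035,-0.004,0,0,0,0],
    [0,0.0257,-0.002,0,0,0,0],
    [0,0,0,0,0,0,0],
  ],
)

```text
time_s: 7.3
ee_pos: [0.4589, -0.1048, 0.1752]
eef_rot: [-3.141, -0.0, 1.364]
force: [-0.2, -0.3, -0.4]
grip_width: 0.0197
grip_force: 25.0
```

Request:
servo_tool(
  plan=[
    [0,0,0,0,0,0,0],
    [0,0,0,0.01,0,0,0],
    [0,0,0,0.01,0,0,0],
    [0,0,0,0.01,0,0,0],
    [0,0,0,0,0,0,0],
    [0,0,0,0,0,0,0],
    [0,0,0,0,0,0,0],
    [0,0,0,0,0,0,0],
  ],
)

```text
time_s: 8.3
ee_pos: [0.459, -0.1059, 0.1457]
eef_rot: [3.141, 0.0, 1.362]
force: [0.2, 0.5, -1.2]
grip_width: 0.0198
grip_force: 25.0
```

```bash
python3 -c "
from h import *
rows([.4585,-.1055,.175-.03],None,1)
o=ctrl.get_obs();print(o['ee_pos'],o['force'])
c=ctrl.camera('wrist');b=ctrl.camera('side');d=ctrl.camera('scene');np.savez('side3.npz',**b);np.savez('w4.npz',**c)
o=np.zeros((560,800,3),np.uint8)
A=cv2.resize(b['pixels'][180:290,230:350,::-1],None,fx=3.3,fy=3.3);o[:A.shape[0],:A.shape[1]]=A
B=cv2.resize(c['pixels'][100:300,220:430,::-1],None,fx=1.85,fy=1.85);o[:B.shape[0],405:405+B.shape[1]]=B
B=cv2.resize(d['pixels'][160:250,240:330,::-1],None,fx=2,fy=2);o[375:375+B.shape[0],405:405+B.shape[1]]=B
cv2.imwrite('pics/hover.png',np.clip(o*1.5,0,255).astype(np.uint8))"
```

```text
row x1 [ 0.0003 -0.0006  0.0007] [0.0004 0.0001 0.    ]
[ 0.45904489 -0.10589177  0.14567791] [ 0.16383946  0.50212678 -1.19643824]
```

View pics/hover.png

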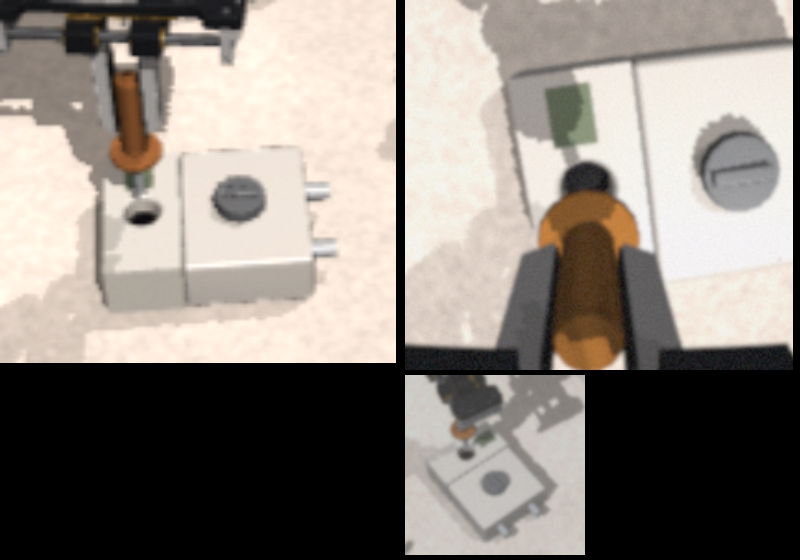

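The tip is centred over the well: side-crop tip (139,192) against well (142,212), and the wrist and scene crops agree. I'll press down now.

Request:
servo_tool(
  plan=[
    [0,0,0,0.01,0,0,0],
    [0,0,0,0.01,0,0,0],
    [0,0,0,0.008,0,0,0],
    [0,0,0,0.005,0,0,0],
    [0,0,0,0.003,0,0,0],
    [0,0,0,0.002,0,0,0],
    [0,0,0,0.002,0,0,0],
    [0,0,0,0,0,0,0],
  ],
  force=30,
)

```text
time_s: 9.45
ee_pos: [0.459, -0.1059, 0.1055]
eef_rot: [3.142, 0.0, 1.362]
force: [-2.2, 0.2, 3.0]
grip_width: 0.0194
grip_force: 30.0
```

Request:
servo_tool(
  plan=[
    [0,0,0,0.001,0,0,0],
    [0,0,0,0.001,0,0,0],
    [0,0,0,0.001,0,0,0],
    [0,0,0,0,0,0,0],
    [0,0,0,0,0,0,0],
    [0,0,0,0,0,0,0],
    [0,0,0,0,0,0,0],
    [0,0,0,0,0,0,0],
  ],
)

```text
time_s: 10.45
ee_pos: [0.4593, -0.106, 0.1035]
eef_rot: [3.141, 0.0, 1.362]
force: [-6.5, 2.3, 16.2]
grip_width: 0.0197
grip_force: 30.0
```

16 N means the hard stop was met, with the tip at about z = 0.028. I'll retract and go back to the stand.

Request:
servo_tool(
  plan=[
    [0,0,0,-0.003,0,0,0],
    [0,0,0,-0.01,0,0,0],
    [0,0,0,-0.015,0,0,0],
    [0,0,0,-0.015,0,0,0],
    [0,0,0,-0.015,0,0,0],
    [0,0,0,-0.014,0,0,0],
    [0,0,0,0,0,0,0],
    [0,0,0,0,0,0,0],
  ],
)

```text
time_s: 11.45
ee_pos: [0.4588, -0.1058, 0.1741]
eef_rot: [-3.141, -0.0, 1.362]
force: [0.3, 0.3, -1.0]
grip_width: 0.0195
grip_force: 30.0
```

Request:
servo_tool(
  plan=[
    [0,-0.0257,0.002,0,0,0,0],
    [0,-0.035,0.004,0,0,0,0],
    [0,-0.04,0.005,0,0,0,0],
    [0,-0.04,0.005,0,0,0,0],
    [0,-0.04,0.005,0,0,0,0],
    [0,-0.04,0.004,0,0,0,0],
    [0,-0.025,0.003,0,0,0,0],
    [0,0,0,0,0,0,0],
  ],
)

```text
time_s: 12.45
ee_pos: [0.4346, -0.353, 0.1733]
eef_rot: [-3.14, -0.001, 1.36]
force: [-0.9, -0.0, 0.4]
grip_width: 0.0197
grip_force: 30.0
```

```bash
python3 -c "
from h import *
rows([.4354,-.3520,.082],1.362,1)
c=ctrl.camera('wrist');b=ctrl.camera('side');d=ctrl.camera('scene')
o=np.zeros((560,800,3),np.uint8)
A=cv2.resize(b['pixels'][250:400,220:330,::-1],None,fx=3.5,fy=3.5);o[:A.shape[0],:A.shape[1]]=A
B=cv2.resize(c['pixels'][100:300,220:430,::-1],None,fx=1.85,fy=1.85);o[:B.shape[0],405:405+B.shape[1]]=B
B=cv2.resize(d['pixels'][190:270,150:250,::-1],None,fx=2.3,fy=2.3);o[372:372+B.shape[0],405:405+B.shape[1]]=B
cv2.imwrite('pics/back.png',np.clip(o*1.5,0,255).astype(np.uint8))"
```

```text
row x1 [0.0011 0.0007 0.0913] [-0.0015 -0.0008 -0.0023]
```

View pics/back.png

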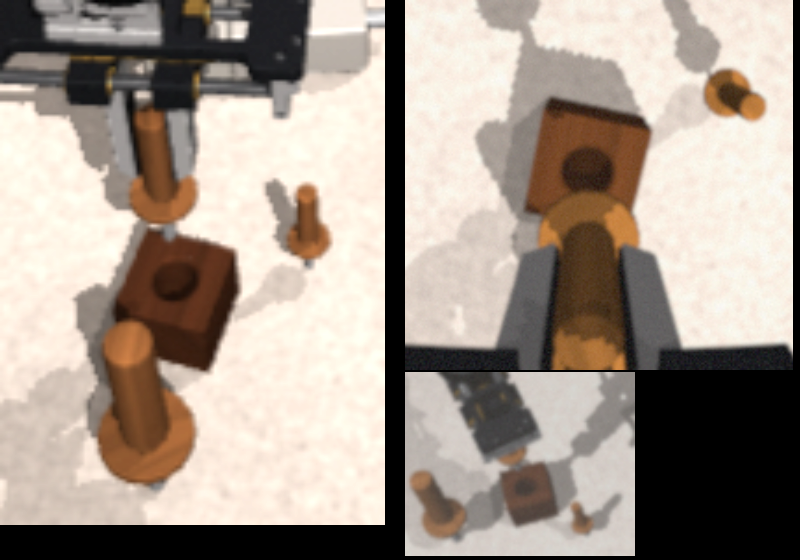

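The pin is upright and lined up with the hole, side-crop tip (170,232) above hole (177,280). I'll lower it.

Request:
servo_tool(
  plan=[
    [0,0.0011,0.0007,0,0,0,0],
    [0,0,0,0.015,0,0,0],
    [0,0,0,0.02,0,0,0],
    [0,0,0,0.02,0,0,0],
    [0,0,0,0.018,0,0,0],
    [0,0,0,0.01,0,0,0],
    [0,0,0,0.004,0,0,0],
    [0,0,0,0,0,0,0],
  ],
)

```text
time_s: 13.6
ee_pos: [0.4363, -0.3512, 0.0876]
eef_rot: [3.141, 0.0, 1.362]
force: [0.2, -0.2, -0.7]
grip_width: 0.0195
grip_force: 30.0
```

Request:
servo_tool(
  plan=[
    [0,0,0,0.001,0,0,0],
    [0,0,0,0.001,0,0,0],
    [0,0,0,0.001,0,0,0],
    [0,0,0,0.001,0,0,0],
    [0,0,0,0,0,0,0],
    [0,0,0,0,0,0,0],
    [0,0,0,0,0,0,0],
    [0,0,0,0,0,0,0],
  ],
)

```text
time_s: 14.6
ee_pos: [0.4362, -0.3511, 0.0835]
eef_rot: [3.142, 0.0, 1.362]
force: [0.7, 0.5, -0.8]
grip_width: 0.0195
grip_force: 30.0
```

Request:
servo_tool(
  plan=[
    [0,0,0,0.001,0,0,0],
    [0,0,0,0.001,0,0,0],
    [0,0,0,0.001,0,0,0],
    [0,0,0,0,0,0,0],
    [0,0,0,0,0,0,0],
    [0,0,0,0,0,0,0],
    [0,0,0,0,0,0,0],
    [0,0,0,0,0,0,0],
  ],
)

```text
time_s: 15.6
ee_pos: [0.4362, -0.3512, 0.0807]
eef_rot: [3.141, 0.0, 1.362]
force: [-2.2, 1.3, 5.5]
grip_width: 0.0196
grip_force: 30.0
```

The collar is seated with about 5 N. I'll open, then retreat.

Request:
servo_tool(
  plan=[
    [30,0,0,0,0,0,0],
    [50,0,0,0,0,0,0],
    [50,0,0,0,0,0,0],
    [50,0,0,0,0,0,0],
    [50,0,0,0,0,0,0],
    [50,0,0,0,0,0,0],
    [50,0,0,-0.01,0,0,0],
    [50,0,0,-0.02,0,0,0],
  ],
)

```text
time_s: 16.6
ee_pos: [0.436, -0.3509, 0.1109]
eef_rot: [-3.141, -0.0, 1.362]
force: [0.4, -0.3, -0.1]
grip_width: 0.0475
grip_force: 0.0
```

Request:
servo_tool(
  plan=[
    [50,0,0,-0.03,0,0,0],
    [50,0,0,-0.03,0,0,0],
    [50,0,0,-0.03,0,0,0],
    [50,0,0,-0.02,0,0,0],
    [50,0,0,0,0,0,0],
    [50,0,0,0,0,0,0],
    [50,0,0,0,0,0,0],
    [50,0,0,0,0,0,0],
  ],
)

```text
time_s: 17.6
ee_pos: [0.4361, -0.351, 0.2199]
eef_rot: [-3.141, -0.0, 1.362]
force: [0.2, 0.3, 0.4]
grip_width: 0.0471
grip_force: 0.0
```

```bash
python3 -c "
from h import *
c=ctrl.camera('wrist');b=ctrl.camera('side')
o=np.zeros((560,800,3),np.uint8)
A=cv2.resize(b['pixels'][200:400,200:330,::-1],None,fx=2.7,fy=2.7);o[:A.shape[0],:A.shape[1]]=A
B=cv2.resize(c['pixels'][100:300,220:430,::-1],None,fx=1.85,fy=1.85);o[:B.shape[0],405:405+B.shape[1]]=B
cv2.imwrite('pics/end.png',np.clip(o*1.5,0,255).astype(np.uint8))"
```

```text
(no output)
```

View pics/end.png

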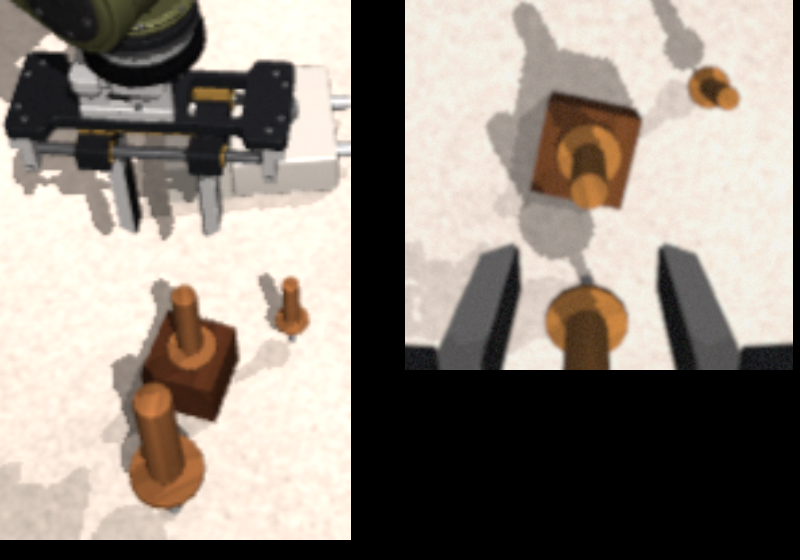

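The pin stands upright with its collar flat on the block (side-crop (191,347), wrist-crop (588,155)), and the gripper is clear.

```bash
python3 -c "
from station import ctrl
print(ctrl.hand_in())"
```

```text
the job is handed in; nothing more can be done
None
```

I pressed the small-cap filter's reset button down to its hard stop with the pin's tip, put the pin back upright and fully down in its stand, and handed the job in at about 18 s of the 48 s; no verdict came back.

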